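# Fit the outlet tube and draw the dosing pump's piston to the pointer

## Task

Push the short flanged outlet tube down over the dosing pump's upright spigot, flange down, until it sits fully home on the shoulder, and let go of it. Then draw the pump's piston straight up by the knob on its top, gently and without forcing it sideways in its barrel, until the collar on the piston is level with the tip of the pointer, and finish while still holding it there with the rod still in the barrel. Do not shift the pointer or disturb the other glassware.

Things in the scene. Friction and masses are not known exactly. Their poses are not given: they have to be found in the camera images.
- pump: Grey dosing pump, fixed. Origin on the bench under the barrel; at yaw 0 x points away from the robot, y left; turned up to 0.35 rad. Base 110 x 250 x 18 mm (y -152 to +98). Barrel 44 mm outside, 118 mm high, bore 21 mm. Spigot at y -120; 10 mm pillar, 205 mm high, with the pointer at y +75. Spigot and barrel are in line along y: fingers closing along the pump's x stay clear of pillar and pointer.
- spigot_seat (a point): Centre of the shoulder on which the tube must sit, 30 mm above the bench: a round boss of 36 mm diameter. The steel spigot stands up from it, 17 mm diameter, 38 mm tall, the last 8 mm tapered to 9 mm. z along the spigot, up.
- barrel_mouth (a point): Centre of the top of the barrel, where the bore opens (118 mm above the bench). z along the bore, up.
- pointer_tip (a point): Tip of the black pointer, a horizontal needle 7 mm thick, on its centre line, 32 mm from the barrel's axis on the pillar's side (10 mm clear of the collar). It holds to the pillar by friction, 30 to 60 mm above the height of the collar's middle at the start, differently each time, and must stay there.
- piston_knob (a point): Centre of the piston's black knob: upright cylinder, 32 mm diameter, 32 mm tall, to be grasped from above. The loose steel piston (about 0.25 kg) is a rod of 18.6 mm, 90 mm deep in the bore, with a collar, a 16 mm neck and this knob, whose centre is 38 mm above the collar's middle. If let go it falls back in.
- piston_collar (a point): Middle (centre of the thickness) of the piston's collar, a steel disc of 44 mm diameter, 8 mm thick; at the start its underside rests on the barrel's mouth. z along the rod, up.
- tube_center (a point): Centre, half-way up, of the loose outlet tube: plain rigid aluminium tube, 30 mm outside, 20 mm bore, 70 mm tall, open at both ends, standing upright on the bench; around its lower end a flange of 40 mm diameter, 6 mm thick. z along the tube, up. About 80 g.
- weigh_bottle: Bystander: small glass weighing bottle with lid, 39 mm diameter, 65 mm tall; origin at the centre of its foot. Loose, to be left alone.
- small_beaker: Bystander: small glass beaker, about 50 mm diameter, 56 mm tall; origin at the centre of its foot. Loose, to be left alone.
- tube_stand_l: Tall round rack of test tubes, fixed, between the outlet tube and the pump and in the way of the hand: 172 mm diameter at the foot, about 320 mm tall; origin at the centre of its foot. Pass in front of it (nearer the robot) or above.
Mind the look-alikes: they are no part of the job. Leave any blue look-alike of the part that bears tube_center alone.

How it is judged:
On the way, in this order (a step that is already met when the one before it is completed fails the run):
1. the tube sits fully home on the spigot's shoulder and is let go (z of tube_center in the frame of spigot_seat between 0.03 and 0.039 m and horizontal distance between tube_center and spigot_seat below 0.006 m and angle between tube_center's own z axis and vertical below 0.08 rad and contact force between the fingers and tube below 0.3 N), for 0.2 s.
2. the piston is held by the fingers, still in its barrel, with its collar level with the pointer's tip (z of piston_collar in the frame of pointer_tip between -0.006 and 0.006 m and horizontal distance between piston_collar and barrel_mouth below 0.006 m and angle between the z axis of piston_collar and the z axis of barrel_mouth, either way round below 0.08 rad and contact force between the fingers and piston above 1 N), for 0.3 s.
At the end, for the whole second after the job is handed in: Tube on the spigot: within 4 mm of its shoulder, 6 mm of its axis, 0.08 rad of upright, released. Fingers hold the piston still (over 1 N), collar within 6 mm of the pointer tip's height, rod in the bore (6 mm, 0.08 rad), pressing on the pump under 12 N (all of step 1 and all of step 2 and contact force between piston and pump below 12 N and linear speed of piston below 0.02 m/s); the arm keeps its last pose, push and grip.
It fails at once if the piston is forced or dropped against the pump (over 45 N) (contact force between piston and pump above 45 N).
It fails at once if the pointer is shifted by more than 5 mm (distance of pointer_tip from where it was at the start of the episode above 0.005 m).
It fails at once if a bystander is moved by more than 20 mm (distance of any of weigh_bottle, small_beaker from where it was at the start of the episode above 0.02 m).
It also fails if it takes over 61 s, if anything falls off the work surface, if the arm or the gripper's body presses on something with over 40 N, if the wrist force passes 120 N, or if a joint passes its speed limit or range.

## Robot

A 7-joint arm with a two-finger parallel gripper is mounted at the origin on a cart in front of the work surface, level with it; the furniture and walls round the work are solid. World frame = base frame: x ahead of the robot, y to its left, z up, the work surface at z = 0. Lengths are in m, angles in rad, forces in N, time in s.
With the tool pointing down it reaches from about 0.425 to 0.875 m from the base axis. Payload 4.7 kg.
Tool frame: the origin (TCP) lies at the very end of the fingers, on their centre line; the grasp point (between the pads) lies 19 mm behind it; z points along the fingers, y is the line along which they close (so a half turn about z gives the same grasp; the last joint's range is limited). The gripper opens to 87 mm and grips with 3 to 60 N. Pads are 19 mm wide; open, the fingers measure 117 mm over their backs; the gripper's body (75 mm by 190 mm) begins 51 mm behind the grasp point.
Start: joints at [1.321, 0.321, -0.07, 1.45, 0.023, 1.371, -0.057], TCP at [0.169, -0.628, 0.223] pointing down, gripper open.
Joint ranges: [-2.86, 2.86], [-0.3, 2.09], [-1.38, 1.24], [0.06, 2.45], [-1.56, 4.7], [0.09, 2.05], [-2.69, 2.69]. Speed limits (rad/s): [2.57, 2.57, 3.14, 3.14, 3.14, 3.14, 3.14].

## Interface

Orientations are given as [roll, pitch, yaw] about the fixed x, y, z axes, in that order (R = Rz(yaw) Ry(pitch) Rx(roll)).
In Python, from cell import telemetry, vision, workorder gives the robot as it stands. The module is installed in compiled form; this text tells all that it offers.
- The arm moves only by the tool arm_command, never from a script. Its argument "moves" is a list of rows, each a list of 2 entries, a list of its own where there are three numbers: the shift along the tool's x, y, z in mm, then the turn about the tool's z in rad. In form: [[[x, y, z], turn], ...]. A call has 1 to 12 rows; each row is the pose to reach, as a shift and turn from the pose commanded when the call began, along the tool's axes at that moment; what a row does not reach only later rows make up. A row lasts 1/12 s, in which the tool goes at most 41.7 mm and 7.16 degrees, less where a joint would pass 70% of its speed; a pose out of reach is approached as far as the arm can. A call with a gripper value outside its range is refused whole. "gripper" is the finger opening in mm, from 0 to 87, set as the call begins (left out, the last holds). The fingers move at their own pace and stop on an object; the grip force is fixed at half the most. Time passes only in rows, so rows that repeat a pose let the fingers close. It gives the time, the measured TCP pose, the force, the opening and the grip force at its end, in the units of the state.
- telemetry.state(): the state, without advancing time (a new reading comes with each control period).
- vision.snapshot(name): name is "scene" or "top" or "wrist"; returns (picture, depth): 400x640x3 uint8, blue, green, red; 400x640 float32, m along the optical axis (not along the pixel's ray), 0 where there is no reading.
- vision.camera_params(name): a dict with "camera_matrix" (3x3 intrinsics, pixels), "R" (3x3) and "t" (3): a world point X has camera coordinates R X + t. Camera axes: x right, y down, z forward; pixel columns grow to the right and rows downward; lengths in m; the calibration is good to about 2 mm. A picture is of the moment at which its call begins: read the wrist's pose just before it. camera_params takes no time and is no camera call; for the wrist camera it gives the pose at the moment of the call.
- workorder.job_done(): hands the job in; it is judged then, once.
The state is a dict: "t": time; "qpos": joint angles; "dq": joint speeds; "effort": joint torques, N m; "ee_pos": TCP position; "ee_rot": TCP orientation; "ft_force": force on the tool from outside, world axes, zero at the start; "wrist_torque": the same for the moment, N m; "width": opening from 0.0 (shut) to 1.0 (fully open); "grip_force": force on a finger pad.
Only numpy, scipy, OpenCV 4.12 (cv2) and the standard library are available. Lean on these libraries where they do the work, as an engineer would, in place of code of your own. Each camera call takes 0.05 s, during which the arm holds its last target. There are 200 camera calls.

## Working session

There is one attempt and no reset: what is moved stays moved. The work goes in short steps, Python scripts to look and compute and a tool call to move; the robot and the scene stay as the last step left them, time stands still between calls to the robot, and variables do not carry over. Pictures are saved under pics/ and viewed, at most 10 in all, crops included, and the job is handed in when it is done.

Besides the shell and the picture viewer there is one more tool, called after "Request:" in YAML: its name, and indented under it one key for each argument. arm_command: Moves the arm, as the interface text tells. Its arguments: {"type":"object","properties":{"moves":{"type":"array","items":{"type":"array"}},"gripper":{"type":"number"}},"required":["moves"]}

```bash
mkdir -p pics
cat > h.py <<'E'
import numpy as np, cv2
from cell import telemetry, vision, workorder
def shot(name,tag):
    p=vision.camera_params(name); im,d=vision.snapshot(name)
    cv2.imwrite(f'pics/{tag}.png',im); np.savez(f'pics/{tag}.npz',im=im,d=d,K=p['camera_matrix'],R=p['R'],t=p['t'])
def load(tag): return np.load(f'pics/{tag}.npz')
def cloud(tag):
    f=load(tag);K,R,t,d=f['K'],np.array(f['R']),np.array(f['t']),f['d']
    v,u=np.mgrid[:400,:640]
    c=np.stack([(u-K[0,2])/K[0,0]*d,(v-K[1,2])/K[1,1]*d,d],-1)
    w=(c-t.ravel())@R
    w[d==0]=np.nan
    return w
E
python3 - <<'E'
from h import *
s=telemetry.state(); print(s)
shot('scene','s0');shot('top','t0')
E
```

```text
{'t': 0.0, 'qpos': array([ 1.32106986,  0.32179851, -0.0700789 ,  1.45170027,  0.02260712,
        1.37082115, -0.0569238 ]), 'dq': array([ 0.00093499, -0.00115193,  0.00147648, -0.00081432, -0.0004998 ,
        0.00167612, -0.00125528]), 'effort': array([ 9.25970890e-04, -4.91285849e+01, -4.03146856e-01, -3.12523556e+01,
       -6.40292885e-02,  4.37426870e-02,  1.65963920e-04]), 'ee_pos': array([ 0.16929961, -0.62696954,  0.22146471]), 'ee_rot': array([-3.13965536e+00,  1.10402035e-04,  2.63829789e-01]), 'ft_force': array([ 0.60166078,  0.48320775, -0.45054338]), 'wrist_torque': array([-0.0237904 , -0.0088458 , -0.01789772]), 'grip_force': 0.0, 'width': 1.0011935268516934}
```

View pics/s0.png

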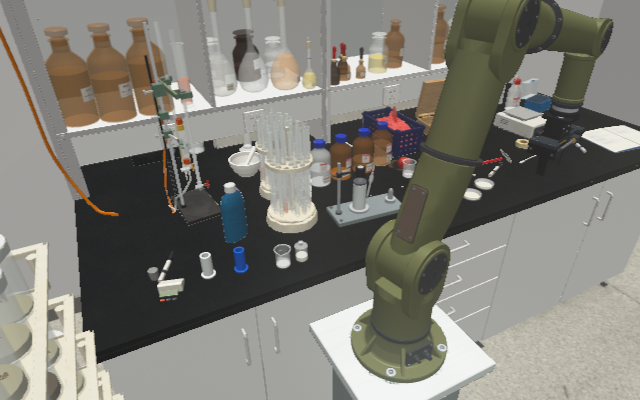

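View pics/t0.png

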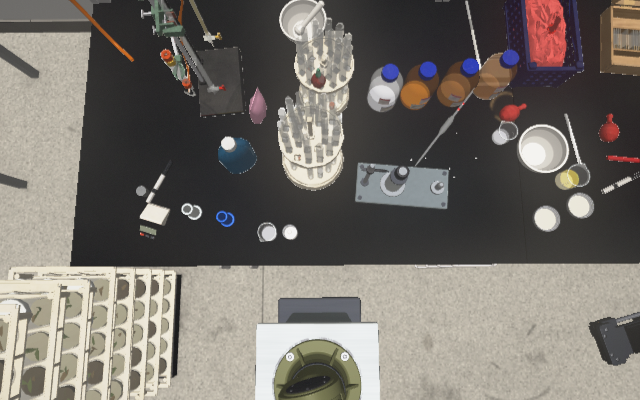

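The scene view shows the aluminium tube at (207,265), the blue look-alike at (240,260), the rack at (290,180) and the pump at (362,205). In the top view the tube is at (190,211), the barrel/knob near (400,178), the pillar near (367,172) and the spigot near (437,187).

Run:
```python
from h import *
w=cloud('t0'); ws=cloud('s0')
print('cam',(-load('t0')['R'].T@load('t0')['t']), (-load('s0')['R'].T@load('s0')['t']))
def reg(n,w,r,zlo):
    a=w[r[1]:r[3],r[0]:r[2]].reshape(-1,3); a=a[np.isfinite(a[:,0])]; a=a[a[:,2]>zlo]
    print(n,len(a),a.min(0).round(3),a.max(0).round(3),np.median(a,0).round(3))
reg('tube',w,(176,198,205,224),.055)
reg('tube s',ws,(196,248,218,280),.06)
reg('blue',w,(214,205,238,232),.055)
reg('beaker',w,(256,220,279,246),.04); reg('bottle',w,(281,222,300,242),.05)
reg('spig',w,(426,178,450,196),.05); reg('knob',w,(385,160,415,197),.14)
reg('rack',w,(275,90,345,192),.05);reg('pillar',w,(357,160,385,190),.15)
im=load('t0')['im'];ims=load('s0')['im']
a=cv2.resize(im[150:215,350:455],None,fx=5.5,fy=5.5,interpolation=2)
b=cv2.resize(ims[155:225,320:410],None,fx=3.2,fy=3.2,interpolation=2)
o=np.zeros((600,600,3),np.uint8);o[:a.shape[0],:a.shape[1]]=a;o[360:360+b.shape[0],:b.shape[1]]=b
c=cv2.resize(im[195:230,175:240],None,fx=4,fy=4,interpolation=2);o[360:500,300:560]=c
cv2.imwrite('pics/c0.png',o)
# pump plate corners from base z 0.018
m=(abs(w[...,2]-.018)<.005)&(w[...,0]>.3); m[:, :345]=0;m[:,460:]=0
p=w[m][:,:2].astype(np.float32); print(len(p),cv2.minAreaRect(p))
```

```text
cam [ 0.28573064 -0.01425373  1.15792751] [-0.54743218  0.47256302  0.82618641]
tube 86 [0.429 0.315 0.055] [0.457 0.344 0.074] [0.442 0.33  0.068]
tube s 86 [0.429 0.32  0.06 ] [0.459 0.349 0.073] [0.44  0.334 0.068]
blue 81 [0.409 0.226 0.055] [0.438 0.255 0.073] [0.425 0.241 0.068]
beaker 103 [0.361 0.104 0.042] [0.408 0.151 0.06 ] [0.387 0.135 0.054]
bottle 68 [0.369 0.051 0.05 ] [0.403 0.087 0.066] [0.385 0.068 0.052]
spig 40 [ 0.496 -0.333  0.05 ] [ 0.511 -0.317  0.071] [ 0.503 -0.323  0.063]
knob 181 [ 0.499 -0.219  0.143] [ 0.53  -0.166  0.179] [ 0.513 -0.203  0.175]
rack 4557 [ 0.513 -0.079  0.05 ] [0.761 0.083 0.39 ] [0.581 0.005 0.273]
pillar 114 [ 0.512 -0.164  0.158] [ 0.529 -0.112  0.207] [ 0.52  -0.131  0.169]
2913 ((0.6327536106109619, -0.2318079173564911), (0.31431517004966736, 0.35029467940330505), 85.15219116210938)
```

View pics/c0.png

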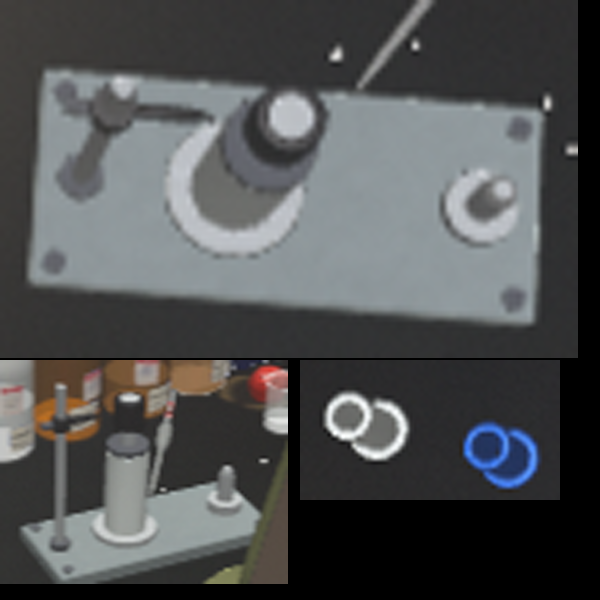

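Tube is at about (0.443, 0.330), the spigot at (0.503, -0.324) and the knob at (0.514, -0.204). The crop shows the pillar's pointer needle facing the barrel. I'll move over the pump first for a closer wrist look.

```bash
cat >> h.py <<'E'
from scipy.spatial.transform import Rotation as Ro
def go(*tg):
    s=telemetry.state(); R=Ro.from_euler('xyz',s['ee_rot']).as_matrix(); p0=s['ee_pos']
    print('t',round(s['t'],2),'at',p0.round(4),s['ee_rot'].round(3),'q7',s['qpos'][6].round(2),'w',round(s['width']*87,1),s['ft_force'].round(1))
    prev=p0
    for x,y,z,yaw in tg:
        p=np.array([x,y,z]); dy=(yaw-s['ee_rot'][2]+np.pi)%(2*np.pi)-np.pi
        print((R.T@(p-p0)*1000).round(1),'turn',round(-dy,3),'rows',np.linalg.norm(p-prev)*1000/41.7); prev=p
E
python3 - <<'E'
from h import *
go((.47,-.26,.32,1.2))
E
```

```text
t 0.1 at [ 0.1693 -0.6271  0.2216] [-3.14   0.     0.264] q7 -0.06 w 86.8 [0.1 0.5 0.5]
[ 386.  -276.1  -98. ] turn -0.936 rows 11.621197047386186
```

Request:
arm_command:
  moves:
    - [[33, -23, -25], -0.08]
    - [[65, -46, -40], -0.16]
    - [[97, -69, -50], -0.24]
    - [[129, -92, -60], -0.32]
    - [[161, -115, -70], -0.4]
    - [[193, -138, -80], -0.48]
    - [[225, -161, -90], -0.56]
    - [[257, -184, -98], -0.64]
    - [[289, -207, -98], -0.72]
    - [[321, -230, -98], -0.8]
    - [[353, -253, -98], -0.88]
    - [[386, -276, -98], -0.936]

```text
t: 1.1
ee_pos: [0.4707, -0.2588, 0.3205]
ee_rot: [-3.141, 0.001, 1.203]
ft_force: [0.9, -0.8, 0.4]
width: 0.999
grip_force: 0.0
```

Request:
arm_command:
  moves:
    - [[0, 0, 0], 0]
    - [[0, 0, 0], 0]

```text
t: 1.27
ee_pos: [0.4716, -0.2575, 0.3202]
ee_rot: [-3.141, -0.0, 1.206]
ft_force: [-0.1, -1.0, -0.6]
width: 0.999
grip_force: 0.0
```

Run:
```python
from h import *
go((.43,-.2,.26,0),(.43,.2,.26,0),(.443,.33,.15,1.48))
shot('wrist','w1')
```

```text
t 1.27 at [ 0.4716 -0.2575  0.3202] [-3.141 -0.     1.206] q7 0.06 w 86.9 [-0.1 -1.  -0.6]
[ 38.8 -59.3  60.3] turn 1.206 rows 2.2317760927171286
[ 412.5 -202.1   60.5] turn 1.206 rows 9.592326139088728
[ 538.5 -236.3  170.6] turn -0.274 rows 4.095667720141089
```

View pics/w1.png

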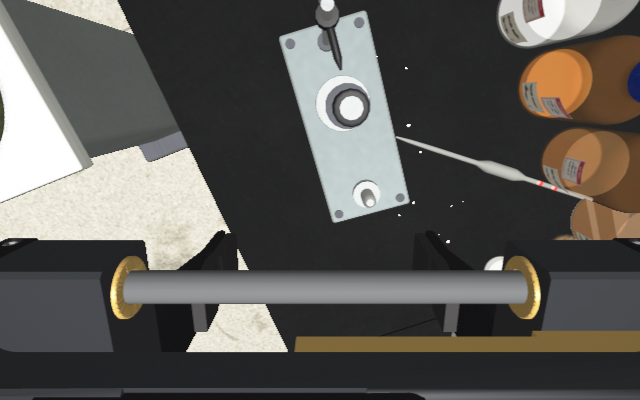

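The wrist view shows the pump: knob top at (351,107), spigot tip near (369,200), pointer tip near (340,68), pillar top at (327,5).

Run:
```python
from h import *
w=cloud('w1')
def reg(n,r,lo,hi):
    a=w[r[1]:r[3],r[0]:r[2]].reshape(-1,3); a=a[np.isfinite(a[:,0])]; a=a[(a[:,2]>lo)&(a[:,2]<hi)]
    (cx,cy),rad=cv2.minEnclosingCircle(a[:,:2].astype(np.float32))
    print(n,len(a),a.min(0).round(4),a.max(0).round(4),np.median(a,0).round(4),'circ',round(cx,4),round(cy,4),round(rad,4))
reg('knobtop',(325,80,380,135),.172,.182)
reg('collar',(315,75,380,140),.118,.135)
reg('spigtop',(350,178,385,215),.064,.075)
reg('boss',(345,175,390,215),.025,.035)
reg('spigall',(350,178,385,215),.04,.075)
a=w[30:72,325:348]
for v in range(30,72,4):
    for u in range(325,348):
        p=w[v,u]
        if p[2]>.14: print(v,u,p.round(4),end=';')
m=(abs(w[...,2]-.018)<.004); m[:,:275]=0; m[:,415:]=0; m[225:]=0
p=w[m][:,:2].astype(np.float32); print(); print(len(p),cv2.minAreaRect(p),cv2.boxPoints(cv2.minAreaRect(p)))
```

```text
knobtop 1122 [ 0.4996 -0.2197  0.1722] [ 0.5308 -0.1885  0.1795] [ 0.515  -0.2037  0.1768] circ 0.5151 -0.2041 0.0159
collar 484 [ 0.4938 -0.2256  0.1235] [ 0.5368 -0.1824  0.1287] [ 0.5058 -0.1938  0.1265] circ 0.5151 -0.204 0.0219
spigtop 88 [ 0.4985 -0.3286  0.064 ] [ 0.5111 -0.3162  0.0697] [ 0.5044 -0.3219  0.0674] circ 0.5046 -0.3228 0.0065
boss 361 [ 0.487 -0.339  0.025] [ 0.5222 -0.3053  0.035 ] [ 0.5041 -0.3174  0.0304] circ 0.5044 -0.323 0.018
spigall 197 [ 0.4962 -0.3308  0.0401] [ 0.5129 -0.3148  0.0697] [ 0.5045 -0.3193  0.0627] circ 0.5047 -0.323 0.0087
30 326 [ 0.5179 -0.1396  0.1655];30 327 [ 0.5187 -0.14    0.1658];30 328 [ 0.5194 -0.1403  0.1661];30 329 [ 0.5201 -0.1407  0.1669];30 330 [ 0.5208 -0.1411  0.1679];30 331 [ 0.5216 -0.1414  0.1675];30 332 [ 0.5223 -0.1417  0.1679];30 333 [ 0.5231 -0.142   0.1679];30 334 [ 0.524  -0.1421  0.1663];34 327 [ 0.5176 -0.1426  0.1647];34 328 [ 0.5183 -0.1432  0.1664];34 329 [ 0.519  -0.1436  0.1674];34 330 [ 0.5198 -0.1438  0.1668];34 331 [ 0.5205 -0.1443  0.1683];34 332 [ 0.5213 -0.1444  0.1669];34 333 [ 0.522  -0.1448  0.1679
[... 1734 characters left out ...]
-0.1634  0.167 ];58 339 [ 0.5202 -0.1637  0.1676];58 340 [ 0.5211 -0.164   0.1671];62 335 [ 0.5162 -0.1653  0.1653];62 336 [ 0.517  -0.1656  0.1654];62 337 [ 0.5177 -0.166   0.1663];62 338 [ 0.5184 -0.1663  0.1667];62 339 [ 0.5193 -0.1665  0.166 ];62 340 [ 0.5201 -0.1668  0.1651];62 341 [ 0.5209 -0.167   0.1644];66 337 [ 0.5167 -0.1688  0.1644];66 338 [ 0.5174 -0.1692  0.1659];66 339 [ 0.5183 -0.1694  0.1647];66 340 [ 0.5189 -0.1698  0.1663];66 341 [ 0.5198 -0.17    0.1645];
13205 ((0.5245379209518433, -0.23212793469429016), (0.249828040599823, 0.13359203934669495), 84.90276336669922) [[ 0.4469079  -0.3506134 ]
 [ 0.5799717  -0.36248255]
 [ 0.60216796 -0.11364248]
 [ 0.46910417 -0.10177332]]
```

Request:
arm_command:
  moves:
    - [[4, -5, 4], -0.12]
    - [[7, -10, 8], -0.24]
    - [[10, -15, 12], -0.36]
    - [[14, -20, 16], -0.48]
    - [[17, -25, 20], -0.6]
    - [[20, -30, 24], -0.72]
    - [[24, -36, 28], -0.84]
    - [[27, -42, 32], -0.96]
    - [[30, -48, 36], -1.08]
    - [[33, -54, 40], -1.2]
    - [[36, -57, 40], -1.32]
    - [[39, -59, 40], -1.44]

```text
t: 2.32
ee_pos: [0.4275, -0.2045, 0.2801]
ee_rot: [-3.141, -0.001, 2.641]
ft_force: [0.1, 0.0, 0.1]
width: 1.0
grip_force: 0.0
```

Run:
```python
from h import *
p=vision.camera_params('wrist'); print('cam',-np.array(p['R']).T@np.array(p['t']))
go((.43,-.16,.26,3.14),(.43,.19,.26,3.14),(.43,.19,.26,1.48))
```

```text
cam [ 0.36290752 -0.16815887  0.44289133]
t 2.32 at [ 0.4275 -0.2045  0.2801] [-3.141e+00 -1.000e-03  2.641e+00] q7 1.49 w 87.0 [0.1 0.  0.1]
[19.1 40.2 20.1] turn -0.499 rows 1.1720595575392123
[187.1 347.3  20. ] turn -0.499 rows 8.393285371702637
[187.1 347.3  20. ] turn 1.161 rows 0.0
```

Request:
arm_command:
  moves:
    - [[5, 10, 5], -0.12]
    - [[10, 20, 10], -0.24]
    - [[15, 30, 15], -0.36]
    - [[19, 40, 20], -0.49]
    - [[39, 77, 20], -0.5]
    - [[58, 113, 20], -0.5]
    - [[77, 149, 20], -0.5]
    - [[96, 185, 20], -0.5]
    - [[116, 221, 20], -0.5]
    - [[135, 257, 20], -0.5]
    - [[155, 293, 20], -0.5]
    - [[174, 330, 20], -0.5]

```text
t: 3.32
ee_pos: [0.4356, 0.1698, 0.2607]
ee_rot: [-3.14, 0.001, 3.135]
ft_force: [0.8, 0.7, -0.3]
width: 1.0
grip_force: 0.0
```

Request:
arm_command:
  moves:
    - [[0, 18, 0], 0.12]
    - [[0, 22, 0], 0.24]
    - [[0, 22, 0], 0.36]
    - [[0, 22, 0], 0.48]
    - [[0, 22, 0], 0.6]
    - [[0, 22, 0], 0.72]
    - [[0, 22, 0], 0.84]
    - [[0, 22, 0], 0.96]
    - [[0, 22, 0], 1.08]
    - [[0, 22, 0], 1.2]
    - [[0, 22, 0], 1.32]
    - [[0, 22, 0], 1.44]

```text
t: 4.32
ee_pos: [0.4362, 0.19, 0.2604]
ee_rot: [-3.141, 0.001, 1.69]
ft_force: [0.1, -0.2, -0.3]
width: 0.997
grip_force: 0.0
```

Request:
arm_command:
  moves:
    - [[0, 0, 0], 0.12]
    - [[0, 0, 0], 0.22]
    - [[0, 0, 0], 0.22]
    - [[0, 0, 0], 0.22]

```text
t: 4.65
ee_pos: [0.436, 0.1906, 0.2604]
ee_rot: [-3.142, 0.001, 1.479]
ft_force: [0.2, -0.3, -0.1]
width: 1.0
grip_force: 0.0
```

Run:
```python
from h import *
shot('wrist','w2'); w=cloud('w2')
m=(abs(w[...,2]-.070)<.006)&(np.hypot(w[...,0]-.443,w[...,1]-.33)<.03)
a=w[m]; print(len(a),a.min(0),a.max(0),cv2.minEnclosingCircle(a[:,:2].astype(np.float32)))
m=(w[...,2]>.003)&(w[...,2]<.009)&(np.hypot(w[...,0]-.443,w[...,1]-.33)<.03)
a=w[m]; print(len(a),cv2.minEnclosingCircle(a[:,:2].astype(np.float32)))
go((.443,.33,.12,1.48))
```

```text
563 [0.42998063 0.31765812 0.06403454] [0.45907375 0.34718852 0.07267003] ((0.444638729095459, 0.3324514925479889), 0.014913887716829777)
326 ((0.43965187668800354, 0.33235207200050354), 0.024576112627983093)
t 4.7 at [0.4359 0.191  0.2604] [-3.142e+00  1.000e-03  1.480e+00] q7 -0.48 w 86.9 [ 0.7 -0.7  0.1]
[139.2  -5.5 140.4] turn 0.0 rows 4.741940632187762
```

View pics/w2.png

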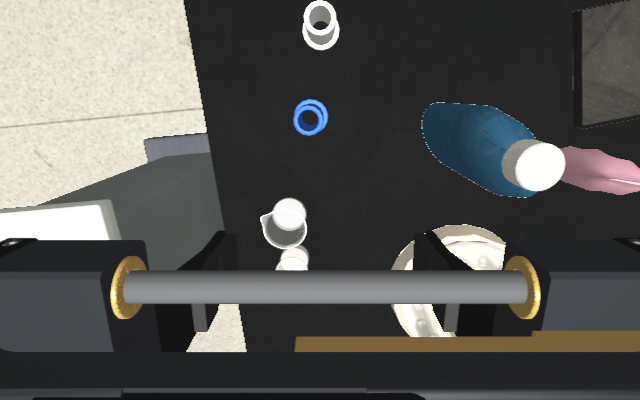

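The wrist view shows the tube top at (320,15) and the blue look-alike at (310,117), well apart. The tube is at (0.4446, 0.3325).

Request:
arm_command:
  moves:
    - [[35, -1, 10], 0]
    - [[70, -2, 30], 0]
    - [[105, -3, 60], 0]
    - [[141, -4, 90], 0]
    - [[142, -4, 120], 0]
    - [[142, -4, 150], 0]
    - [[142, -4, 180], 0]
    - [[142, -4, 205], 0]
    - [[142, -4, 220], 0]
    - [[142, -4, 226], 0]
    - [[142, -4, 226], 0]

```text
t: 5.62
ee_pos: [0.4441, 0.3334, 0.0335]
ee_rot: [-3.14, 0.001, 1.48]
ft_force: [-0.8, -0.3, -0.1]
width: 1.001
grip_force: 0.0
```

Request:
arm_command:
  moves:
    - [[0, 0, 0], 0]
    - [[0, 0, 0], 0]
    - [[0, 0, 0], 0]
    - [[0, 0, 0], 0]
    - [[0, 0, 0], 0]
    - [[0, 0, 0], 0]
  gripper: 20

```text
t: 6.12
ee_pos: [0.4448, 0.3341, 0.035]
ee_rot: [3.141, -0.0, 1.48]
ft_force: [0.2, 0.4, -0.6]
width: 0.635
grip_force: 0.0
```

Request:
arm_command:
  moves:
    - [[0, 0, 0], 0]
    - [[0, 0, 0], 0]
    - [[0, 0, 0], 0]
    - [[0, 0, 0], 0]
    - [[0, 0, 0], 0]
    - [[0, 0, 0], 0]
    - [[0, 0, 0], 0]
    - [[0, 0, 0], 0]

```text
t: 6.78
ee_pos: [0.4444, 0.3341, 0.0345]
ee_rot: [-3.141, 0.0, 1.48]
ft_force: [-0.3, -0.5, -0.5]
width: 0.327
grip_force: 30.0
```

Run:
```python
from h import *
go((.435,.19,.25,3.14),(.435,-.18,.26,3.14))
print(telemetry.state()['grip_force'])
```

```text
t 6.78 at [0.4444 0.3341 0.0345] [-3.141  0.     1.48 ] q7 -1.17 w 28.5 [-0.3 -0.5 -0.5]
[-144.4    3.7 -215.5] turn -1.66 rows 6.221410259744359
[-512.8   37.3 -225.5] turn -1.66 rows 8.876141737804193
29.996493403127715
```

Request:
arm_command:
  moves:
    - [[0, 0, -25], 0]
    - [[0, 0, -60], 0]
    - [[0, 0, -100], 0]
    - [[0, 0, -140], -0.11]
    - [[-15, 0, -175], -0.22]
    - [[-35, 0, -205], -0.34]
    - [[-55, 0, -215], -0.46]
    - [[-75, 1, -215], -0.58]
    - [[-95, 2, -215], -0.7]
    - [[-115, 3, -215], -0.82]
    - [[-130, 4, -215], -0.94]
    - [[-144, 4, -215], -1.06]

```text
t: 7.78
ee_pos: [0.4353, 0.1924, 0.2491]
ee_rot: [-3.14, 0.001, 2.434]
ft_force: [0.3, 0.2, -0.6]
width: 0.329
grip_force: 30.0
```

Run:
```python
from h import *
go((.435,.19,.25,3.14),(.435,-.18,.26,3.14))
print(telemetry.state()['grip_force'])
```

```text
t 7.78 at [0.4353 0.1924 0.2491] [-3.140e+00  1.000e-03  2.434e+00] q7 0.5 w 28.6 [ 0.3  0.2 -0.6]
[-1.3 -2.  -0.9] turn -0.706 rows 0.06095490700515089
[-241.9 -283.1  -10.4] turn -0.706 rows 8.876141737804193
29.996947325025758
```

Request:
arm_command:
  moves:
    - [[0, 0, 0], -0.12]
    - [[0, 0, 0], -0.24]
    - [[0, 0, 0], -0.36]
    - [[0, 0, 0], -0.48]
    - [[0, 0, 0], -0.6]
    - [[0, 0, 0], -0.6]
    - [[0, 0, 0], -0.6]

```text
t: 8.37
ee_pos: [0.4352, 0.1934, 0.2492]
ee_rot: [-3.141, -0.001, 3.027]
ft_force: [0.0, 0.1, -0.4]
width: 0.327
grip_force: 30.0
```

Run:
```python
from h import *
go((.435,-.18,.26,3.14))
```

```text
t 8.37 at [0.4352 0.1934 0.2492] [-3.141e+00 -1.000e-03  3.027e+00] q7 1.07 w 28.5 [ 0.   0.1 -0.4]
[ -42.6 -371.   -10.5] turn -0.113 rows 8.959288207300414
```

Request:
arm_command:
  moves:
    - [[-3, -25, -3], -0.06]
    - [[-8, -65, -6], -0.11]
    - [[-13, -106, -10], -0.11]
    - [[-18, -147, -11], -0.11]
    - [[-22, -188, -11], -0.11]
    - [[-27, -229, -11], -0.11]
    - [[-32, -270, -11], -0.11]
    - [[-37, -311, -11], -0.11]
    - [[-41, -352, -11], -0.11]
    - [[-43, -375, -11], -0.11]
    - [[-46, -400, -11], 0.01]
    - [[-46, -410, -11], 0.13]

```text
t: 9.37
ee_pos: [0.4344, -0.2235, 0.2601]
ee_rot: [-3.141, -0.001, 2.886]
ft_force: [-0.2, -0.4, -1.0]
width: 0.326
grip_force: 30.0
```

Request:
arm_command:
  moves:
    - [[0, -20, 0], 0.12]
    - [[0, -40, 0], 0.24]
    - [[0, -60, 0], 0.36]
    - [[0, -80, 0], 0.48]
    - [[0, -100, 0], 0.6]
    - [[0, -120, 0], 0.72]
    - [[0, -140, 0], 0.84]
    - [[0, -160, 0], 0.96]
    - [[0, -180, 0], 1.08]
    - [[0, -200, 0], 1.2]
    - [[0, -205, 0], 1.32]
    - [[0, -205, 0], 1.42]

```text
t: 10.37
ee_pos: [0.3847, -0.4206, 0.26]
ee_rot: [-3.14, 0.0, 1.466]
ft_force: [-1.0, 0.7, 0.2]
width: 0.332
grip_force: 30.0
```

Request:
arm_command:
  moves:
    - [[0, 0, 0], 0]
    - [[0, 0, 0], 0]

```text
t: 10.53
ee_pos: [0.3862, -0.4181, 0.2605]
ee_rot: [-3.141, 0.0, 1.48]
ft_force: [0.5, 0.2, -0.7]
width: 0.329
grip_force: 30.0
```

Run:
```python
from h import *
go((.492,-.44,.21,1.482))
```

```text
t 10.53 at [ 0.3862 -0.4181  0.2605] [-3.141  0.     1.48 ] q7 0.63 w 28.6 [ 0.5  0.2 -0.7]
[-12.3 107.3  50.5] turn -0.002 rows 2.8594768607597847
```

Request:
arm_command:
  moves:
    - [[-4, 30, 15], 0]
    - [[-8, 65, 32], 0]
    - [[-11, 95, 45], 0]
    - [[-12, 107, 50], 0]
    - [[-12, 107, 50], 0]
    - [[-12, 107, 50], 0]

```text
t: 11.03
ee_pos: [0.4916, -0.4393, 0.2102]
ee_rot: [-3.14, -0.001, 1.482]
ft_force: [0.1, -1.1, -0.6]
width: 0.326
grip_force: 30.0
```

Run:
```python
from h import *
shot('wrist','w3'); w=cloud('w3')
def C(z0,z1,c,r):
    m=(w[...,2]>z0)&(w[...,2]<z1)&(np.hypot(w[...,0]-c[0],w[...,1]-c[1])<r)
    a=w[m]; (x,y),R=cv2.minEnclosingCircle(a[:,:2].astype(np.float32)); print(len(a),round(x,4),round(y,4),round(R,4),a[:,2].max()); return x,y
s=C(.04,.075,(.5046,-.323),.02); C(.025,.036,(.5046,-.323),.025); C(.172,.182,(.515,-.204),.025)
# tube in hand?
print(np.isfinite(w[...,0]).sum())
T=(s[0]-.0002,s[1]+.0016)
go((*T,.15,1.482),(*T,.066,1.482))
```

```text
405 0.5046 -0.3239 0.0085 0.07035958196728347
922 0.5045 -0.3237 0.0179 0.03570876470993609Traceback (most recent call last):
  File "<stdin>", line 6, in <module>
  File "<stdin>", line 5, in C
    return umr_maximum(a, axis, None, out, keepdims, initial, where)
ValueError: zero-size array to reduction operation maximum which has no identity
```

View pics/w3.png

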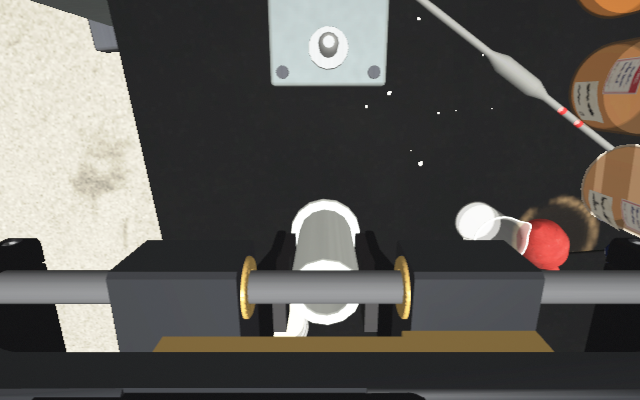

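The wrist view shows the spigot at (328,42) and the tube hanging in the fingers, its flange edge at (325,200). I'll measure the held tube relative to the TCP from its flange.

Run:
```python
from h import *
from scipy.optimize import least_squares
w=cloud('w3'); a=w[195:262,285:365].reshape(-1,3); a=a[np.isfinite(a[:,0])]
f=a[(a[:,2]>.173)&(a[:,2]<.188)]
print(len(f),f.min(0),f.max(0),np.percentile(f[:,2],[10,50,90]))
h=cv2.convexHull(f[:,:2].astype(np.float32))[:,0]
h=h[h[:,1]>h[:,1].max()-.015]
r=least_squares(lambda c:np.hypot(h[:,0]-c[0],h[:,1]-c[1])-.02,[.4916,-.44]);print(r.x,np.abs(r.fun).max())
t=a[(a[:,2]>.195)&(a[:,2]<.235)]
for z in(.2,.21,.22,.23):
  q=t[abs(t[:,2]-z)<.004]; 
  if len(q)>5: print(z,len(q),q[:,0].mean().round(4),'front y',q[:,1].max().round(4))
s=telemetry.state()['ee_pos']; off=r.x-s[:2]; print(s,off)
T=np.array([.5046,-.3238])-off
go((*T,.15,1.482),(*T,.066,1.482))
```

```text
1091 [ 0.47255085 -0.44889267  0.17732715] [ 0.51117462 -0.42058063  0.18797755] [0.18065063 0.18207549 0.18400667]
[ 0.49172228 -0.44065641] 0.00022487844221484588
0.2 265 0.4926 front y -0.4254
0.21 395 0.493 front y -0.4252
0.22 557 0.4931 front y -0.4253
0.23 568 0.4927 front y -0.4252
[ 0.4908822  -0.44012211  0.21113967] [ 0.00084008 -0.0005343 ]
t 11.08 at [ 0.4909 -0.4401  0.2111] [-3.14e+00  1.00e-03  1.48e+00] q7 0.48 w 28.7 [-0.2  0.1 -1.7]
[117.6   2.3  61. ] turn -0.002 rows 3.1777354724524978
[117.7   2.4 145. ] turn -0.002 rows 2.0143884892086326
```

Request:
arm_command:
  moves:
    - [[30, 0, 15], 0]
    - [[65, 1, 30], 0]
    - [[97, 2, 45], 0]
    - [[117, 2, 60], 0]
    - [[117, 2, 75], 0]
    - [[117, 2, 88], 0]
    - [[117, 2, 95], 0]
    - [[117, 2, 95], 0]
    - [[117, 2, 95], 0]

```text
t: 11.83
ee_pos: [0.5034, -0.3254, 0.116]
ee_rot: [-3.141, 0.001, 1.477]
ft_force: [1.3, -0.9, -0.3]
width: 0.329
grip_force: 30.0
```

Request:
arm_command:
  moves:
    - [[0, 0, 6], 0]
    - [[0, 0, 12], 0]
    - [[0, 0, 17], 0]
    - [[0, 0, 21], 0]
    - [[0, 0, 25], 0]
    - [[0, 0, 25], 0]

```text
t: 12.33
ee_pos: [0.5036, -0.3235, 0.0895]
ee_rot: [-3.139, -0.0, 1.479]
ft_force: [-0.2, -0.1, -1.1]
width: 0.327
grip_force: 30.0
```

Request:
arm_command:
  moves:
    - [[0, 0, 5], 0]
    - [[0, 0, 10], 0]
    - [[0, 0, 14], 0]
    - [[0, 0, 18], 0]
    - [[0, 0, 21], 0]
    - [[0, 0, 23], 0]
    - [[0, 0, 24], 0]

```text
t: 12.92
ee_pos: [0.5039, -0.3238, 0.0662]
ee_rot: [-3.14, 0.0, 1.479]
ft_force: [-0.7, 0.2, -0.4]
width: 0.329
grip_force: 30.0
```

Request:
arm_command:
  moves:
    - [[0, 0, 1], 0]
    - [[0, 0, 2], 0]
    - [[0, 0, 3], 0]
    - [[0, 0, 3], 0]

```text
t: 13.25
ee_pos: [0.5043, -0.324, 0.0645]
ee_rot: [-3.141, 0.001, 1.479]
ft_force: [-0.8, 0.8, 4.2]
width: 0.329
grip_force: 30.0
```

Request:
arm_command:
  moves:
    - [[0, 0, 1], 0]
    - [[0, 0, 1], 0]
    - [[0, 0, 1], 0]

```text
t: 13.5
ee_pos: [0.5044, -0.324, 0.0644]
ee_rot: [-3.141, 0.002, 1.479]
ft_force: [-3.7, 1.5, 9.7]
width: 0.331
grip_force: 30.0
```

Request:
arm_command:
  moves:
    - [[0, 0, 0], 0]
    - [[0, 0, 0], 0]
    - [[0, 0, 0], 0]
    - [[0, 0, 0], 0]
    - [[0, 0, 0], 0]
    - [[0, 0, 0], 0]
    - [[0, 0, 0], 0]
  gripper: 75

```text
t: 14.08
ee_pos: [0.5041, -0.3238, 0.0625]
ee_rot: [-3.141, 0.0, 1.479]
ft_force: [0.1, -0.3, 0.4]
width: 0.776
grip_force: 0.0
```

Run:
```python
from h import *
go((.505,-.323,.17,1.482),(.49,-.39,.25,1.482))
```

```text
t 14.08 at [ 0.5041 -0.3238  0.0625] [-3.141  0.     1.479] q7 0.28 w 67.5 [ 0.1 -0.3  0.4]
[   0.9    0.8 -107.5] turn -0.003 rows 2.5789386964004204
[ -67.3   -8.1 -187.5] turn -0.003 rows 2.5281284808524602
```

Request:
arm_command:
  moves:
    - [[0, 0, -15], 0]
    - [[0, 0, -45], 0]
    - [[0, 0, -80], 0]
    - [[0, 0, -115], 0]
    - [[-25, -3, -145], 0]
    - [[-55, -7, -175], 0]
    - [[-67, -8, -187], 0]
    - [[-67, -8, -187], 0]
    - [[-67, -8, -187], 0]

```text
t: 14.83
ee_pos: [0.4901, -0.3904, 0.25]
ee_rot: [3.141, 0.001, 1.478]
ft_force: [-0.0, 1.2, -0.3]
width: 0.864
grip_force: 0.0
```

Run:
```python
from h import *
shot('wrist','w4'); w=cloud('w4')
def C(z0,z1,c,r):
    m=(w[...,2]>z0)&(w[...,2]<z1)&(np.hypot(w[...,0]-c[0],w[...,1]-c[1])<r)
    a=w[m]; 
    if len(a)<5: print('none');return
    (x,y),R=cv2.minEnclosingCircle(a[:,:2].astype(np.float32)); print(len(a),round(x,4),round(y,4),round(R,4),np.percentile(a[:,2],[5,50,95])); return x,y
C(.09,.11,(.5046,-.323),.03); C(.025,.045,(.5046,-.323),.026); C(.172,.182,(.515,-.204),.025)
C(.16,.175,(.518,-.175),.012)
go((.5151,-.2040,.24,1.482),(.5151,-.2040,.143,1.482))
```

```text
558 0.5044 -0.3251 0.0149 [0.09842707 0.10029114 0.10156295]
309 0.5043 -0.3249 0.0199 [0.03009941 0.03603299 0.03802082]
none
none
t 14.88 at [ 0.4903 -0.3886  0.2488] [-3.14e+00 -1.00e-03  1.48e+00] q7 0.44 w 74.8 [ 0.3  0.8 -0.3]
[186.1   8.    9. ] turn -0.002 rows 4.472267524447268
[186.    8.1 106. ] turn -0.002 rows 2.3261390887290165
```

View pics/w4.png

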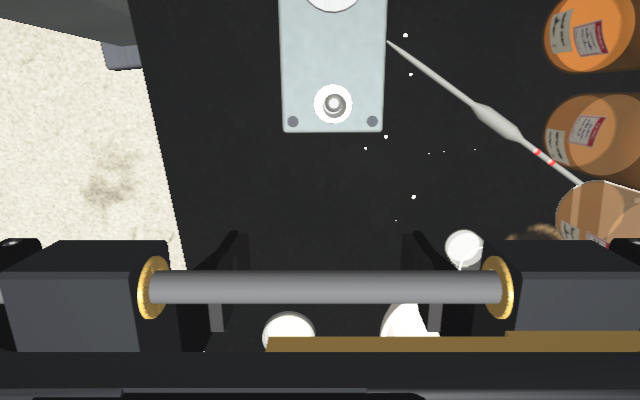

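The tube is fully home: its top is at z 0.100 and the flange top at 0.036, seen at (333,103) in the wrist view. Next is the knob.

Request:
arm_command:
  moves:
    - [[35, 2, 0], 0]
    - [[75, 4, 0], 0]
    - [[115, 5, 0], 0]
    - [[150, 7, 0], 0]
    - [[178, 8, 0], 0]
    - [[187, 8, 5], 0]
    - [[187, 8, 35], 0]
    - [[187, 8, 65], 0]
    - [[187, 8, 90], 0]
    - [[187, 8, 103], 0]
    - [[187, 8, 109], 0]
    - [[187, 8, 109], 0]

```text
t: 15.88
ee_pos: [0.5141, -0.2037, 0.1389]
ee_rot: [-3.138, -0.001, 1.48]
ft_force: [0.5, 0.6, 0.1]
width: 0.862
grip_force: 0.0
```

Request:
arm_command:
  moves:
    - [[0, 0, 0], 0]
    - [[0, 0, 0], 0]
    - [[0, 0, 0], 0]

```text
t: 16.13
ee_pos: [0.5162, -0.2047, 0.1421]
ee_rot: [3.14, 0.002, 1.479]
ft_force: [-0.7, -0.7, 0.3]
width: 0.862
grip_force: 0.0
```

Run:
```python
from h import *
P=[]
for i in range(4):
    w=vision.snapshot('wrist'); P.append(telemetry.state()['ee_pos'])
print(np.mean(P,0),np.std(P,0))
go((.515,-.2042,.141,1.482))
```

```text
[ 0.51574876 -0.20458731  0.14158722] [1.96412745e-04 6.86486884e-05 2.52053716e-04]
t 16.33 at [ 0.5155 -0.2045  0.1413] [3.141e+00 1.000e-03 1.479e+00] q7 0.13 w 75.1 [ 0.8 -0.1  0.2]
[ 0.2 -0.5  0.3] turn -0.003 rows 0.015322100497556317
```

Good alignment, with a 0.5 mm correction along y while closing.

Request:
arm_command:
  moves:
    - [[0, -0.5, 0], 0]
    - [[0, -0.5, 0], 0]
    - [[0, -0.5, 0], 0]
    - [[0, -0.5, 0], 0]
    - [[0, -0.5, 0], 0]
    - [[0, -0.5, 0], 0]
    - [[0, -0.5, 0], 0]
    - [[0, -0.5, 0], 0]
    - [[0, -0.5, 0], 0]
    - [[0, -0.5, 0], 0]
    - [[0, -0.5, 0], 0]
    - [[0, -0.5, 0], 0]
  gripper: 22

```text
t: 17.33
ee_pos: [0.5148, -0.2042, 0.1406]
ee_rot: [-3.141, 0.001, 1.479]
ft_force: [1.0, 0.6, -1.0]
width: 0.356
grip_force: 30.0
```

Request:
arm_command:
  moves:
    - [[0, 0, 0], 0]
    - [[0, 0, 0], 0]
    - [[0, 0, 0], 0]

```text
t: 17.58
ee_pos: [0.5147, -0.2043, 0.1406]
ee_rot: [-3.141, 0.001, 1.479]
ft_force: [1.0, -0.3, -1.0]
width: 0.357
grip_force: 30.0
```

Run:
```python
from h import *
P=[];F=[];T=[]
for i in range(4):
    w=vision.snapshot('wrist'); s=telemetry.state();P.append(s['ee_pos']);F.append(s['ft_force']);T.append(s['wrist_torque'])
print(np.mean(P,0),np.mean(F,0),np.mean(T,0),s['grip_force'],s['width']*87)
```

```text
[ 0.51467854 -0.20426456  0.14055872] [ 1.17539051  0.0485239  -0.67074692] [-0.03371373 -0.31578507  0.00501695] 29.998481819056906 31.20703620030544
```

Held with only about 1 N sideways. Lift 41.5 mm gently.

Request:
arm_command:
  moves:
    - [[0, 0, -1], 0]
    - [[0, 0, -3], 0]
    - [[0, 0, -5], 0]
    - [[0, 0, -7], 0]
    - [[0, 0, -9], 0]
    - [[0, 0, -11], 0]
    - [[0, 0, -13], 0]
    - [[0, 0, -15], 0]
    - [[0, 0, -17], 0]
    - [[0, 0, -19], 0]
    - [[0, 0, -20], 0]
    - [[0, 0, -20], 0]

```text
t: 18.78
ee_pos: [0.5148, -0.2043, 0.1609]
ee_rot: [-3.141, 0.001, 1.479]
ft_force: [0.0, -0.2, -3.1]
width: 0.358
grip_force: 30.0
```

Request:
arm_command:
  moves:
    - [[0, 0, -2], 0]
    - [[0, 0, -4], 0]
    - [[0, 0, -6], 0]
    - [[0, 0, -8], 0]
    - [[0, 0, -10], 0]
    - [[0, 0, -12], 0]
    - [[0, 0, -14], 0]
    - [[0, 0, -16], 0]
    - [[0, 0, -18], 0]
    - [[0, 0, -20], 0]
    - [[0, 0, -21], 0]
    - [[0, 0, -21.5], 0]

```text
t: 19.78
ee_pos: [0.5148, -0.2043, 0.1823]
ee_rot: [-3.141, 0.001, 1.479]
ft_force: [0.4, 1.0, -3.3]
width: 0.356
grip_force: 30.0
```

Request:
arm_command:
  moves:
    - [[0, 0, 0], 0]
    - [[0, 0, 0], 0]
    - [[0, 0, 0], 0]

```text
t: 20.03
ee_pos: [0.5146, -0.2042, 0.1819]
ee_rot: [-3.141, 0.001, 1.479]
ft_force: [-0.6, 1.3, -3.0]
width: 0.356
grip_force: 30.0
```

Run:
```python
from h import *
shot('scene','s1');shot('top','t1');shot('wrist','w5')
P=[];F=[]
for i in range(3):
    vision.snapshot('wrist'); s=telemetry.state();P.append(s['ee_pos']);F.append(s['ft_force'])
print(np.mean(P,0),np.mean(F,0),s['wrist_torque'],s['grip_force'],s['width']*87,s['t'])
im=load('s1')['im'];b=cv2.resize(im[145:225,315:415],None,fx=6,fy=6,interpolation=2)
cv2.imwrite('pics/c1.png',b)
```

```text
[ 0.51463782 -0.20424082  0.18200604] [-0.30889929 -0.10438531 -2.70828632] [-0.0826954  -0.09187609 -0.01504346] 29.997215617331676 31.279547251473414 20.3333
```

View pics/c1.png

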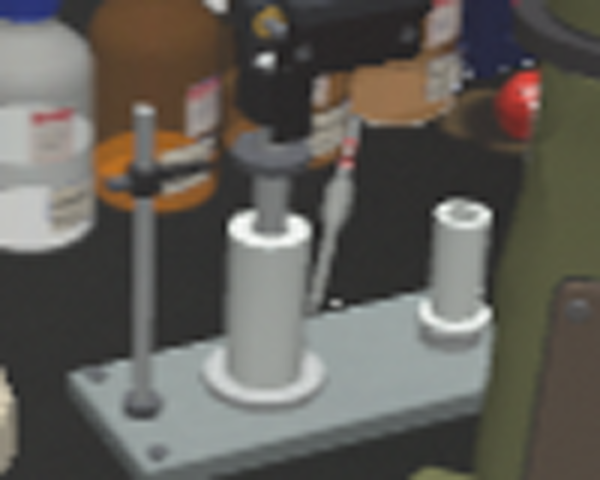

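The crop shows the tube seated on its boss at (460,270) and the collar lifted at (270,152), next to the pointer tip at about (208,165). I'll check the heights by projecting the expected points.

Run:
```python
from h import *
f=load('s1');
for n,p in (('tip',(.5178,-.1723,.1635)),('collarC',(.5149,-.2042,.1635)),('collar btm front',(.498,-.19,.1595)),('mouth',(.5149,-.2042,.118))):
    q=f['K']@(f['R']@np.array(p)+f['t'].ravel()); q=q[:2]/q[2]; print(n,(q-[315,145])*6+2.5)
for tag in('s1','w5','t1'):
  w=cloud(tag)
  a=w[(w[...,2]>.145)&(w[...,2]<.172)&(np.hypot(w[...,0]-.5149,w[...,1]+.2042)<.024)]
  n=w[(w[...,2]>.145)&(w[...,2]<.175)&(np.hypot(w[...,0]-.5195,w[...,1]+.152)<.014)]
  for k in(a,n):
    if len(k): print(tag,len(k),np.percentile(k[:,2],[2,25,50,75,98]).round(4))
```

```text
tip [219.69989209 165.55304124]
collarC [273.92904178 154.3819178 ]
collar btm front [267.42109502 180.20572238]
mouth [271.02871067 228.50757504]
s1 83 [0.1467 0.1634 0.1671 0.1689 0.1715]
s1 16 [0.1621 0.1651 0.1669 0.1679 0.1692]
w5 2095 [0.1626 0.1672 0.1677 0.1682 0.1691]
w5 740 [0.1646 0.1667 0.1673 0.1679 0.1712]
t1 34 [0.1617 0.1645 0.1656 0.1681 0.1718]
```

Measured by the same camera, the collar top is at 0.1677 (middle 0.1637). The needle top is at 0.1673 (centre 0.1638), so they are level.

Request:
arm_command:
  moves:
    - [[0, 0, 0], 0]
    - [[0, 0, 0], 0]
    - [[0, 0, 0], 0]
    - [[0, 0, 0], 0]

```text
t: 20.67
ee_pos: [0.5147, -0.2042, 0.1821]
ee_rot: [-3.141, 0.001, 1.479]
ft_force: [0.1, -0.9, -2.0]
width: 0.359
grip_force: 30.0
```

```bash
python3 -c "
from h import *
print(workorder.job_done())"
```

```text
the job is handed in; nothing more can be done
None
```

I handed the job in at about 20.7 s: the outlet tube is fully home on the spigot and released, and the piston is held with its collar level with the pointer tip to within about 1 mm by the wrist camera; no verdict was returned.

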